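# Check a motorcycle brake lever's travel

### The job

Two handlebar stubs are clamped to the workbench. With the outside of the fingers, press the red brake lever in towards its grip until it comes up against its stop, and hold it there for two seconds so one can see that it stops short of the grip. Then ease it back out, letting it follow the fingers to rest without snapping, and move clear. Do not strain the lever, do not hook or pinch it or touch the bar and grip, and leave the black clutch lever and everything else on the bench alone.

Things in the scene. Friction and masses are not known exactly. Their poses are not given: they have to be found in the camera images.
- brake_lever (a joint): swing of the red brake lever about its upright pivot: 0 = out at rest, grows as the lever is pressed in towards the grip, 0.26 rad = against its stop, the blade still about 20 mm short of the rubber grip. A spring pushes it out: 100 mm from the pivot it takes about 2.5 N to start it and 6 N to reach the stop; let go, it flies back.
- brake_blade: the red brake lever's blade, level, 130 mm long, 12 thick, 18 high, with a 19 mm ball at its free end 137 mm from the pivot. Origin on the pivot axis at mid-height, 130 mm above the bench. y runs along the blade to its free end, x from the blade across to the grip (the way to press), z up; outer face at x = -6 mm. It turns with the lever, clockwise seen from above when pressed.
- brake_press (a point): The spot to press: on the outer face of the red blade, on the robot's side of the bar, at mid-height, 100 mm from the pivot (blade frame -6, 100, 0 mm). The space in front of it is free for the fingers from above; nothing on either stand is higher than 175 mm above the bench.
- brake_inner: the strip on the red lever's grip-facing side (12 mm high, from 11 to 121 mm along the blade); origin and axes as brake_blade. Touched only if somebody reaches behind the lever.
- brake_bar: Handlebar stub with blue post, carrying the red lever and a white pot (39 mm across, top 174 mm up, at x = -12, y = 44 mm). Fixed. Origin on the bench under the post's centre; z up, x away from the lever. The bar runs along +y at x = 0, 130 mm up, to y = 215 mm; rubber grip 33 mm thick at y = 78 to 203 mm; post and clamp 44 x 40 mm, 150 mm high. Lever pivot at x = -36, y = 46 mm.
- clutch_lever (a joint): swing of the black clutch lever about its upright pivot: 0 = out at rest, grows as the lever is pressed in towards the grip, 0.26 rad = against its stop, the blade still about 20 mm short of the rubber grip. A spring pushes it out: 100 mm from the pivot it takes about 2.5 N to start it and 6 N to reach the stop; let go, it flies back.
- clutch_blade: the black clutch lever's blade, level, 130 mm long, 12 thick, 18 high, with a 19 mm ball at its free end 137 mm from the pivot. Origin on the pivot axis at mid-height, 130 mm above the bench. y runs along the blade to its free end, x from the blade across to the grip (the way to press), z up; outer face at x = -6 mm. It turns with the lever, clockwise seen from above when pressed.
- clutch_bar: The other stub: no pot, a brass adjuster, the black lever. Fixed. Origin on the bench under the post's centre; z up, x away from the lever. The bar runs along +y at x = 0, 130 mm up, to y = 215 mm; rubber grip 33 mm thick at y = 78 to 203 mm; post and clamp 44 x 40 mm, 150 mm high. Lever pivot at x = -36, y = 46 mm.
- spanner: A steel spanner about 160 mm long lying on the bench behind the brake bar. Loose. Leave it alone.
- socket: A steel socket, tube 28 mm across and 35 mm high, standing on the bench below the end of the brake bar. Loose. Leave it alone.
- grease_tin: A tin 64 mm across and 60 mm high, standing behind the brake post. Loose. Leave it alone.
- screwdriver: A screwdriver about 170 mm long lying behind the clutch bar. Loose. Leave it alone.
- oil_bottle: A bottle 52 mm across and 130 mm high, standing behind the clutch post. Loose. Leave it alone.
- tape_measure: A yellow tape measure 62 x 32 x 60 mm, standing below the end of the clutch bar. Loose. Leave it alone.

How it is judged:
On the way, in this order (a step that is already met when the one before it is completed fails the run):
1. the red brake lever is pressed in to its stop by the fingers and held there (value of joint brake_lever above 0.24 rad and contact force between the fingers and brake_blade above 2 N), for 1.5 s.
2. the fingers still on it, the brake lever has come at least half way back out (value of joint brake_lever below 0.13 rad and contact force between the fingers and brake_blade above 0.5 N), for 0.02 s.
3. the brake lever is back out at rest and nothing touches it (value of joint brake_lever below 0.02 rad and contact force between anything else and brake_blade below 0.1 N), for 0.2 s.
At the end, for the whole second after the job is handed in: Both levers are out at rest (within 0.02 rad) and still, and the six loose things are within 20 mm of where they began (value of joint each of brake_lever, clutch_lever below 0.02 rad and velocity of joint brake_lever below 0.05 rad/s and distance of each of spanner, socket, grease_tin, screwdriver, oil_bottle, tape_measure from where it was at the start of the episode below 0.02 m); the robot touches nothing.
It fails at once if the brake lever snaps back (faster than 3 rad/s outwards) (velocity of joint brake_lever below -3 rad/s).
It fails at once if the lever is strained (more than 45 N on it) (contact force between any of the arm, the fingers and brake_blade above 45 N).
It fails at once if the lever is hooked or pinched (its grip-facing side is touched), or the brake bar, grip or post is touched (over 3 N) (contact force between any of the arm, the fingers and brake_inner above 1 N or contact force between any of the arm, the fingers and brake_bar above 3 N).
It fails at once if the clutch lever or its bar is touched (contact force between any of the arm, the fingers and clutch_blade above 3 N or contact force between any of the arm, the fingers and clutch_bar above 3 N or value of joint clutch_lever above 0.04 rad).
It fails at once if a loose thing is shifted more than 20 mm, or lifted (distance of any of spanner, socket, grease_tin, screwdriver, oil_bottle, tape_measure from where it was at the start of the episode above 0.02 m).
It also fails if it takes over 56 s, if anything falls off the work surface, if the arm or the gripper's body presses on something with over 40 N, if the wrist force passes 120 N, or if a joint passes its speed limit or range.

### The arm

A 6-joint arm with a two-finger parallel gripper is mounted at the origin on the work surface. World frame = base frame: x ahead of the robot, y to its left, z up, the work surface at z = 0. Lengths are in m, angles in rad, forces in N, time in s.
With the tool pointing down it reaches from about 0.275 to 0.75 m from the base axis. Payload 10.2 kg.
Tool frame: the origin (TCP) lies midway between the tips of the shut fingers; the grasp point (between the pads) lies 19 mm behind it (env.hold_point_z is the distance from the TCP to the grasp point, in m); z points along the fingers, y is the line along which they close (so a half turn about z gives the same grasp; the last joint's range is limited). The gripper opens to 85 mm and grips with 20 to 120 N. Pads are 22 mm wide; open, the fingers measure 114 mm over their backs; the gripper's body (76 mm by 85 mm) begins 54 mm behind the grasp point. The pads swing forward as they close: fully open they stand 13 mm farther back than shut.
Start: joints at [-0.223, 0.313, 1.498, -0, 1.331, -0.223], TCP at [0.525, -0, 0.231] pointing down, gripper open.
Joint ranges: [-2.94, 2.94], [-0.97, 2.17], [0.19, 2.56], [-1.23, 4.37], [0.02, 3.11], [-2.88, 2.88]. Speed limits (rad/s): [2.39, 2.39, 3.01, 3.14, 3.14, 3.14].

### API

Orientations are given as a unit quaternion [x, y, z, w].
In Python, from bench import env, kinematics, monitor, eyes, job gives the robot as it stands. The module is installed in compiled form; this text tells all that it offers. Calls block until the motion is done:
- env.reach(position, orientation): joint-space move of the TCP to a pose.
- env.movel(position, velocity=0.15, frame=None, guard=None): straight line of the TCP; frame=None keeps the orientation; velocity is the mean speed in m/s. With guard (N) it stops when the force on the tool has changed by that much, and returns True; else False.
- env.set_joints(angles): joint-space move.
- env.release() and env.close_gripper(effort=None): open the fingers fully, or close them until they stop; effort is the grip in N (None keeps the last).
- env.hold(seconds).
- kinematics.ik(position, orientation): joint angles nearest the present ones, or None.
- monitor.sense(): the state.
- eyes.grab_frame(name): name is "scene" or "side" or "wrist"; returns a dict with "frame" (400x640x3 uint8, red, green, blue), "mtx" (3x3 intrinsics, pixels), "view" (4x4, takes a point from world to camera coordinates). Camera axes: x right, y down, z forward; pixel columns grow to the right and rows downward; lengths in m; the calibration is good to about 2 mm. A picture is of the moment at which its call begins. There is no depth.
A pose or a line that the arm cannot do raises env.MotionError and nothing moves.
- job.hand_in(): hands the job in; it is judged then, once.
The state is a dict: "clock": time; "joints": joint angles; "qvel": joint speeds; "joint_efforts": joint torques, N m; "position": TCP position; "ee_rot": TCP orientation; "contact_force": force on the tool from outside, world axes, zero at the start; "ft_torque": the same for the moment, N m; "finger_gap": opening from 0.0 (shut) to 1.0 (fully open); "gripper_force": force on a finger pad.
Only numpy, scipy, OpenCV 4.12 (cv2) and the standard library are available. Lean on these libraries where they do the work, as an engineer would, in place of code of your own. Each camera call takes 0.05 s, during which the arm holds its last target. There are 200 camera calls.

## Working session

There is one attempt and no reset: what is moved stays moved. The work goes in short steps, each a Python script; the robot and the scene stay as the last script left them, time stands still between calls to the robot, and variables do not carry over. Pictures are saved under pics/ and viewed, at most 10 in all, crops included, and the job is handed in when it is done.

```bash
mkdir -p pics; python3 - <<'E'
from bench import env, kinematics, monitor, eyes, job
import cv2,numpy as np,pickle
for n in ("scene","side"):
    d=eyes.grab_frame(n); pickle.dump(d,open(f"pics/{n}.pkl","wb"))
    cv2.imwrite(f"pics/{n}0.png",d["frame"][:,:,::-1]); print(n,d["mtx"].tolist(),np.round(d["view"],3).tolist())
s=monitor.sense(); print(s["clock"],s["ee_rot"],s["contact_force"])
E
```

```text
scene [[396.89818755614095, 0.0, 314.95804210901963], [0.0, 396.89818755614095, 197.41451339335762], [0.0, 0.0, 1.0]] [[-0.577, 0.816, -0.016, 0.379], [0.421, 0.281, -0.862, -0.156], [-0.7, -0.504, -0.506, 1.331], [0.0, 0.0, 0.0, 1.0]]
side [[476.77316803652377, 0.0, 315.74661683829333], [0.0, 476.77316803652377, 199.85054790084573], [0.0, 0.0, 1.0]] [[0.961, -0.277, -0.011, -0.58], [-0.191, -0.63, -0.752, 0.168], [0.201, 0.725, -0.659, 0.972], [0.0, 0.0, 0.0, 1.0]]
0.1 [ 7.07121805e-01  7.07091532e-01 -2.98604782e-04 -4.78618126e-04] [ 0.14276915 -0.00371608  0.4861185 ]
```

View pics/scene0.png

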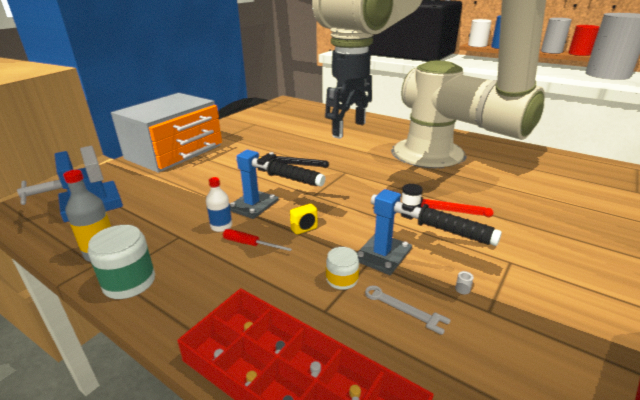

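View pics/side0.png

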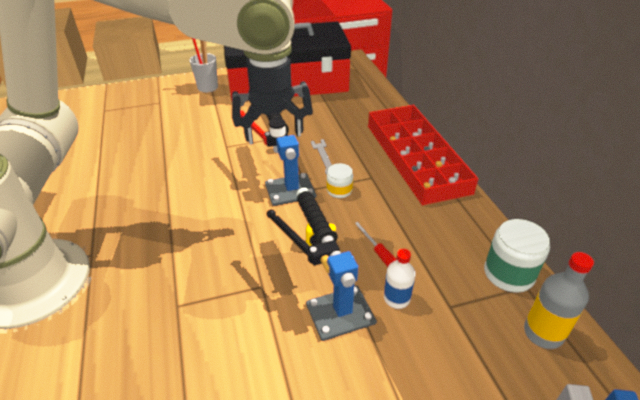

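The scene view shows the red lever running from about (420,203) to its ball at (489,211), the pot's top at (412,190), the brake bar's end at (495,237) and the blue post at (385,225). In the side view the gripper hides part of the red lever at (255,125).

```bash
cat > h.py <<'E'
import numpy as np
def cast(d,uv,z):
    R,t=d["view"][:3,:3],d["view"][:3,3]; c=-R.T@t
    r=R.T@np.linalg.solve(d["mtx"],[uv[0],uv[1],1.]); return c+r*(z-c[2])/r[2]
def proj(d,p):
    q=d["view"][:3,:3]@p+d["view"][:3,3]; q=d["mtx"]@q; return q[:2]/q[2]
E
python3 - <<'E'
import pickle,cv2,numpy as np
from h import *
d=pickle.load(open("pics/scene.pkl","rb")); f=d["frame"]
s=pickle.load(open("pics/side.pkl","rb"))
def red(f,x0,x1,y0,y1):
    h=cv2.cvtColor(f,cv2.COLOR_RGB2HSV); m=((h[...,0]<6)|(h[...,0]>174))&(h[...,1]>170)&(h[...,2]>80)
    o=np.zeros(m.shape,np.uint8); o[y0:y1,x0:x1]=m[y0:y1,x0:x1]; return o
m=red(f,405,510,185,225); v,u=np.nonzero(m); print(u.min(),u.max(),v.min(),v.max(),len(u))
for c in range(u.min(),u.max()+1,4): k=v[u==c]; print(c,k.min() if len(k) else 0,k.max() if len(k) else 0,end=' | ')
print()
ball=cast(d,(u.max()-4.0,v[u>u.max()-7].mean()),.13); print("ball",ball)
P=cast(d,(412,190),.174); E=cast(d,(497,237),.13)
print("pot",P,"end",E)
m2=red(s["frame"],225,290,100,150); v,u=np.nonzero(m2); print("side",u.min(),u.max(),v.min(),v.max())
print("side ball",cast(s,(u.min()+4,v[u<u.min()+7].mean()),.13))
b=cv2.resize(f[170:260,350:510],None,fx=5,fy=5,interpolation=cv2.INTER_CUBIC); cv2.imwrite("pics/c1.png",b[:,:,::-1])
E
```

```text
421 492 199 216 502
421 203 206 | 425 200 203 | 429 201 207 | 433 201 208 | 437 202 208 | 441 202 208 | 445 202 209 | 449 203 209 | 453 204 210 | 457 204 210 | 461 205 211 | 465 205 212 | 469 206 212 | 473 207 213 | 477 207 214 | 481 208 213 | 485 208 215 | 489 209 216 | 
ball [0.50222343 0.30102901 0.13      ]
pot [0.57731272 0.17311821 0.174     ] end [0.57622162 0.33563195 0.13      ]
side 240 266 111 143
side ball [0.50391526 0.30551043 0.13      ]
```

View pics/c1.png

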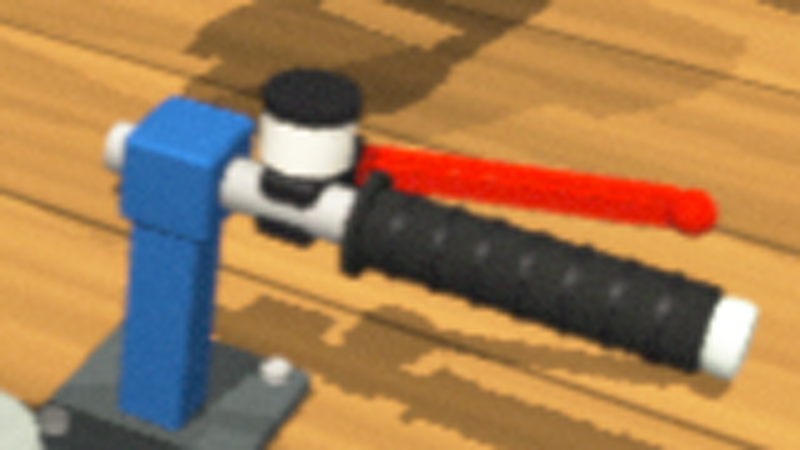

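Zoomed crop: ball at about (488,212), pot top at (412,189), and the bar's white end at (498,238). The blade's silhouette is clear from u=429 to u=480. I'll fit the blade line, then hover with the fingers shut and look through the wrist camera.

```bash
python3 - <<'E'
from bench import env, kinematics, monitor, eyes, job
import pickle,cv2,numpy as np
from h import *
from scipy.spatial.transform import Rotation as Ro
d=pickle.load(open("pics/scene.pkl","rb"))
a=cast(d,(433,204.6),.13);b=cast(d,(477,210.6),.13);ball=cast(d,(488.2,212.3),.13)
y=(b-a)/np.linalg.norm(b-a); print(a,b,ball,y)
y=(ball-a)/np.linalg.norm(ball-a); print(y)
x=np.array([y[1],-y[0],0]); piv=ball-.137*y; press=piv+.1*y-.006*x; print("piv",piv,"press",press, "x",x)
print("pot-based",cast(d,(412.4,189.4),.174),cast(d,(498.4,238.4),.13))
env.close_gripper(20)
q=Ro.from_matrix(np.c_[np.cross(x,[0,0,-1]),x,[0,0,-1]]).as_quat()
p=press-.075*x; p[2]=.26
env.reach(p,q)
w=eyes.grab_frame("wrist"); s=eyes.grab_frame("side");c=eyes.grab_frame("scene")
pickle.dump((w,s,c),open("pics/w1.pkl","wb"))
cv2.imwrite("pics/w1.png",w["frame"][:,:,::-1]);cv2.imwrite("pics/s1.png",s["frame"][:,:,::-1])
st=monitor.sense(); print(st["clock"],st["position"],st["joints"],st["contact_force"],proj(w,press),proj(w,ball),proj(w,piv))
E
```

```text
[0.53399023 0.20386994 0.13      ] [0.50838443 0.28212318 0.13      ] [0.50271874 0.30152946 0.13      ] [-0.31099129  0.95041276  0.        ]
[-0.30495648  0.95236629  0.        ]
piv [0.54449778 0.17105528 0.13      ] press [0.50828794 0.26446217 0.13      ] x [0.95236629 0.30495648 0.        ]
pot-based [0.57472677 0.17280901 0.174     ] [0.57912747 0.33866406 0.13      ]
2.0333 [0.43747139 0.24062301 0.25976432] [ 2.67818505e-01  2.35856822e-01  1.52393425e+00 -8.93647656e-05
  1.38220902e+00 -4.00152935e-02] [ 0.40246576 -0.09016434 -0.65751822] [399.71057053 188.59428758] [409.49647762 150.41379476] [397.50389807 277.51149442]
```

View pics/w1.png

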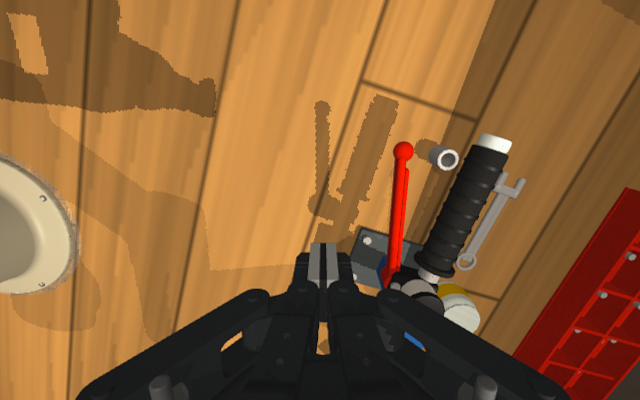

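View pics/s1.png

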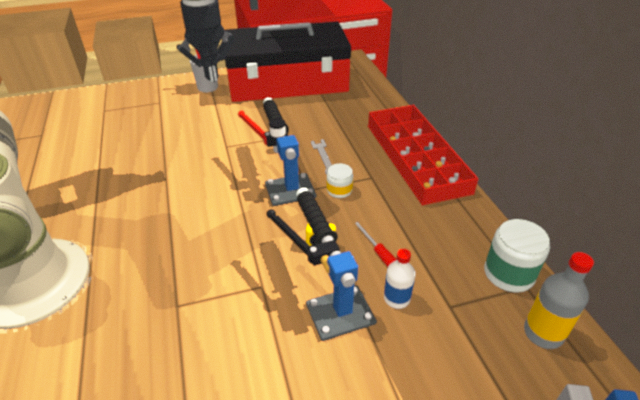

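Wrist view: the red ball is at about (402,150) and the blade runs down to (391,280), roughly 7 px to the robot's side of my prediction. The side view now shows the lever unobstructed, with the ball at about (241,114). I'll refine from the wrist and side views.

```bash
python3 - <<'E'
import pickle,cv2,numpy as np
from h import *
w,s,c=pickle.load(open("pics/w1.pkl","rb"))
def red(f,x0,x1,y0,y1):
    h=cv2.cvtColor(f,cv2.COLOR_RGB2HSV); m=((h[...,0]<6)|(h[...,0]>174))&(h[...,1]>150)&(h[...,2]>60)
    o=np.zeros(m.shape,np.uint8); o[y0:y1,x0:x1]=m[y0:y1,x0:x1]; return o
m=red(w["frame"],370,430,130,300); v,u=np.nonzero(m); print(u.min(),u.max(),v.min(),v.max())
for r in range(v.min(),v.max()+1,8): k=u[v==r]; print(r,k.min(),k.max(),end=' | ')
k=v<v.min()+19; wb=(u[k].mean(),v.min()+9.5); print("ball px",wb,cast(w,wb,.13))
rows=np.arange(180,265); mid=np.array([(u[v==r].min()+u[v==r].max())/2 for r in rows])
pf=np.polyfit(rows,mid,1); A=cast(w,(np.polyval(pf,180),180),.13);B=cast(w,(np.polyval(pf,262),262),.13)
print("line",A,B,(A-B)/np.linalg.norm(A-B))
m=red(s["frame"],230,275,105,145); v,u=np.nonzero(m); print("side",u.min(),u.max(),v.min(),v.max())
k=u<u.min()+7; sb=(u.min()+3.5,v[k].mean()); print("side ball",sb,cast(s,sb,.13))
def ray(d,uv):
    p=cast(d,uv,.13);q=cast(d,uv,.3);return p,(q-p)/np.linalg.norm(q-p)
R=[ray(w,wb),ray(s,sb),ray(c,(488.2,212.3))]
M=sum(np.eye(3)-np.outer(r,r) for p,r in R);bb=sum((np.eye(3)-np.outer(r,r))@p for p,r in R)
P=np.linalg.solve(M,bb);print("tri",P,[np.linalg.norm((np.eye(3)-np.outer(r,r))@(P-p)) for p,r in R])
E
```

```text
381 413 142 288
142 401 406 | 150 394 413 | 158 396 410 | 166 395 405 | 174 394 408 | 182 394 407 | 190 393 406 | 198 392 406 | 206 392 405 | 214 391 404 | 222 390 403 | 230 390 402 | 238 389 402 | 246 388 401 | 254 387 400 | 262 387 400 | 270 381 399 | 278 382 391 | 286 384 387 | ball px (np.float64(403.17857142857144), np.float64(151.5)) [0.49751461 0.2988036  0.13      ]
line [0.50582916 0.27271102 0.13      ] [0.53285402 0.18731269 0.13      ] [-0.30170966  0.95339985  0.        ]
side 239 266 111 143
side ball (np.float64(242.5), np.float64(114.95)) [0.49911838 0.29975748 0.13      ]
tri [0.49874877 0.30008636 0.12862125] [np.float64(0.0015909452109563352), np.float64(0.0011133641678225984), np.float64(0.001218976983299398)]
```

Refined estimate: ball at (0.499, 0.300), blade direction (-0.303, 0.953). I'll turn the gripper so that its knuckles spread along the blade, come down in front of the press spot, and touch under guard.

```bash
cat >> h.py <<'E'
from scipy.spatial.transform import Rotation as Ro
y0=np.array([-.303,.953,0]); y0/=np.linalg.norm(y0); x0=np.array([y0[1],-y0[0],0])
piv=np.array([.499,.300,.13])-.137*y0
def pose(dx,q=0.,z=.117):
    "TCP at blade-frame (dx,100mm), lever angle q; tool y along the blade, tool x outwards"
    R=Ro.from_euler('z',-q); x,y=R.apply(x0),R.apply(y0)
    p=piv+dx*x+.1*y; p[2]=z
    return p,Ro.from_matrix(np.c_[-x,y,[0,0,-1]]).as_quat()
E
python3 - <<'E'
from bench import env, kinematics, monitor, eyes, job
import cv2,pickle
from h import *
p,q=pose(-.055,z=.26); env.reach(p,q)
env.movel(pose(-.055)[0])
env.movel(pose(-.03)[0],velocity=.05)
s=monitor.sense(); print(s["clock"],s["position"],s["contact_force"])
hit=env.movel(pose(-.008)[0],velocity=.012,guard=1.5)
s=monitor.sense(); print(hit,s["clock"],s["contact_force"]); d=s["position"]-piv; print("blade frame",d@x0,d@y0)
w=eyes.grab_frame("scene"); cv2.imwrite("pics/t.png",cv2.resize(w["frame"][150:270,350:530],None,fx=4,fy=4)[:,:,::-1])
E
```

```text
5.1833 [0.48149771 0.25563866 0.11681551] [ 0.14496747 -0.86226622  0.36842919]
True 6.2167 [-0.96105336  0.11123757  0.86990514]
blade frame -0.019004646619743784 0.10000579909775191
```

View pics/t.png

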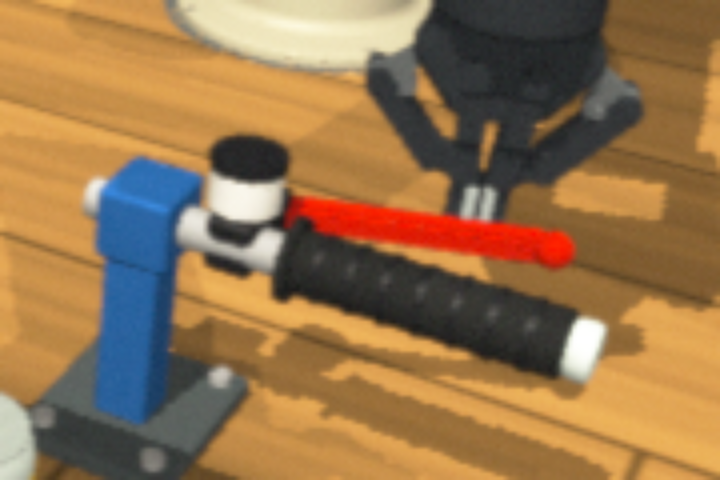

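The finger sides are against the red blade's outer face at about (480,205) in the crop, with the pot and grip well clear. Contact came at -19 mm, against an expected -17 mm. Now I'll press along the lever's arc, watching the force.

```bash
python3 - <<'E'
from bench import env, kinematics, monitor, eyes, job
import cv2
from h import *
D=-.019
def F(q): 
    s=monitor.sense(); x=Ro.from_euler('z',-q).apply(x0); return -s["contact_force"]@x, s
def go(q,v,g=None): p,o=pose(D,q); return env.movel(p,velocity=v,frame=o,guard=g)
for q in (.04,.08,.12,.16,.20): go(q,.02,15); print(q,round(F(q)[0],2),F(q)[1]["clock"])
while q<.325:
    q+=.012; h=go(q,.01,9); f=F(q)[0]; print(round(q,3),h,round(f,2))
    if f>11 or h: break
open("q.txt","w").write(str(q))
w=eyes.grab_frame("scene"); cv2.imwrite("pics/t2.png",cv2.resize(w["frame"][150:270,350:530],None,fx=4,fy=4)[:,:,::-1])
f,s=F(q); print(s["clock"],f,s["contact_force"])
E
```

```text
0.04 3.01 6.625
0.08 2.86 6.975
0.12 4.6 7.325
0.16 4.28 7.675
0.2 5.34 8.025
0.212 False 4.4
0.224 False 4.93
0.236 False 5.37
0.248 False 4.84
0.26 False 5.47
0.272 False 8.59
0.284 False 13.16
10.0 13.491533150281601 [-13.34797033  -6.18254844   2.3203667 ]
```

View pics/t2.png

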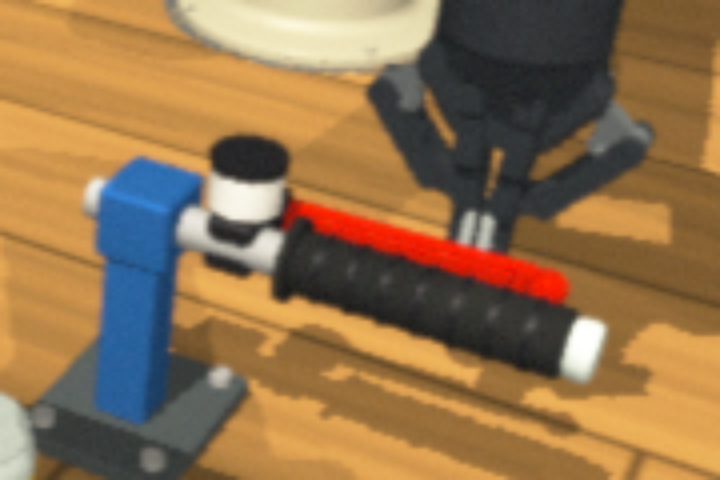

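The red blade is pressed in, now almost parallel to the grip and short of it. The force jump from 5.5 to 13 N shows it is on the stop. Hold, ease back, move clear.

```bash
python3 - <<'E'
from bench import env, kinematics, monitor, eyes, job
import cv2
from h import *
D=-.019
def F(q): 
    s=monitor.sense(); return round(-s["contact_force"]@Ro.from_euler('z',-q).apply(x0),2), round(s["clock"],2)
q=float(open("q.txt").read())
env.hold(2.3); print(F(q))
while q>-.03:
    q-=.03; p,o=pose(D,q); env.movel(p,velocity=.012,frame=o); print(round(q,3),F(q))
env.movel(pose(-.06,q)[0],velocity=.04); env.movel(pose(-.06,q,.28)[0]); env.hold(.5); print(F(q))
w=eyes.grab_frame("scene"); cv2.imwrite("pics/t3.png",w["frame"][:,:,::-1])
E
```

```text
(np.float64(14.15), 12.3)
0.254 (np.float64(5.47), 12.71)
0.224 (np.float64(4.73), 13.12)
0.194 (np.float64(4.79), 13.53)
0.164 (np.float64(3.93), 13.93)
0.134 (np.float64(4.82), 14.34)
0.104 (np.float64(4.2), 14.75)
0.074 (np.float64(2.83), 15.16)
0.044 (np.float64(4.31), 15.57)
0.014 (np.float64(3.14), 15.97)
-0.016 (np.float64(0.29), 16.38)
-0.046 (np.float64(-0.09), 16.79)
(np.float64(-0.16), 19.7)
```

View pics/t3.png

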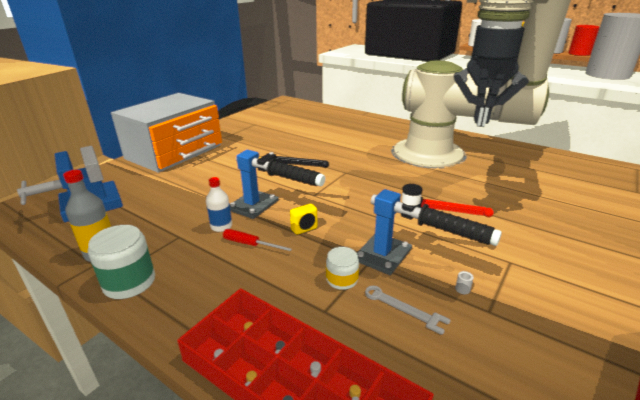

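The lever is back at rest with its ball at (489,211), as at the start. Nothing else has moved and the arm is clear.

```bash
python3 -c "
from bench import job
print(job.hand_in())"
```

```text
the job is handed in; nothing more can be done
None
```

I pressed the red brake lever to its stop with the outside of the fingers and held it there for about 2.3 s. I then eased it back to rest under contact, moved the arm clear, and handed the job in at about 20 s on the robot's clock; no verdict was returned.

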